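# Set and clamp the stop of a portion guide

## Task

Push the portion guide's sliding stop along its rail until its spring plunger drops into the notch of the notch block that has the upright peg (the other block has none, and if it comes first the plunger simply rides over it). Then press the stop's clamp lever all the way down, leaving the stop seated in that notch. Only push and press: do not pull the plunger up by its knob, and leave everything else on the bench where it stands.

Things in the scene. Friction and masses are not known exactly. Their poses are not given: they have to be found in the camera images.
- guide: Portion guide, fixed: white board 270 x 460 x 20 mm with a steel rail (20 wide, 440 long, top 46 mm above the bench) and, behind the rail, an aluminium ledge (34 wide, top 32 mm above the bench). Origin on the bench under the middle of the rail; y along the rail to the robot's left, x across it away from the robot, z up. Board: x -215 to +55, y +-230 mm.
- stop_push (a point): Where to push the sliding stop: on the right-hand (guide -y) face of its upright steel plate, at guide x -95 mm, 48 mm above the bench. The plate is 10 mm thick along the rail and spans guide x -125 to -20 mm, 24 to 72 mm above the bench. The dark saddle that carries it on the rail is 44 mm long (22 mm either side of the plate's middle), top 74 mm above the bench.
- stop (a joint): Travel of the stop along guide +y, m, 0 to 0.32. It starts near the rail's right-hand (-y) end, right of both notch blocks. Sliding takes about 1 N; climbing onto a notch block or out of its notch about 4 to 7 N; past the first crest the push falls to nothing as the stop is drawn the last 7 mm into the notch by itself, then it rises again.
- plunger (a joint): Lift of the stop's spring plunger, m: 0 with its roller on the ledge, 0.005 on the crest of a rib, 0.001 seated in a notch; beyond 0.010 it is being pulled up. Its black knob, 19 mm across, stands over the ledge, top about 98 mm above the bench.
- plunger_tip (a point): Lowest point of the plunger's steel roller (10 mm across), behind the rail at guide x +32 mm; along the rail it is level with the middle of the stop plate (guide y 5 mm more than stop_push).
- peg_notch_seat (a point): Notch of the block WITH the peg: where the plunger's tip sits once dropped in; axes as the guide's. A block is two round dark ribs across the ledge, 20 mm apart along the rail, 5 mm proud, the notch between them, with a dark foot 22 x 40 mm on the far side. Here a peg 12 mm across stands on the foot, 28 mm behind the notch, top 79 mm above the bench. It may be the nearer or further block.
- plain_notch_seat (a point): The same point of the other notch block, alike but without a peg; the plunger rides over it if it comes first.
- lever (a joint): Clamp lever on the stop's saddle, rad: 0 = raised (40 degrees above level), 0.70 = fully down (level). It starts between 0 and 0.15, stays where it is left and resists with about 0.12 N m (some 3 N at the pad). The notch, not the lever, holds the stop in place.
- lever_pad (a point): Middle of the top of the lever's black pad (30 mm along the lever, 18 mm wide along the rail), 52 mm out from the pivot. The pivot is at guide x -6 mm, 87 mm above the bench, level along the rail with the middle of the stop plate; the lever points to guide -x, up at first. Fully down, this point is at guide x -58 mm, 93 mm above the bench, over the plate.
- cheese: Bystander, loose, to be left alone: block of pale yellow cheese, 55 x 120 x 45 mm, lying on the front part of the board. Origin at the centre of its underside.
- jar: Bystander, loose, to be left alone: glass jar with a steel cap, 52 mm across, 85 mm tall, behind the rail. Origin at the centre of its underside.
- shaker: Bystander, loose, to be left alone: aluminium shaker, 46 mm across, 80 mm tall, behind the rail. Origin at the centre of its underside.
- cup: Bystander, loose, to be left alone: steel cup, 72 mm across, 75 mm tall, past the board's left end. Origin at the centre of its underside.
- bowl: Bystander, loose, to be left alone: steel mixing bowl, 170 mm across, 65 mm tall, past the board's right end. Origin at the centre of its underside.
- spatula: Bystander, loose, to be left alone: spatula with a black handle, 180 mm long, lying past the board's left end. Origin at the centre of its underside.

How it is judged:
By the outcome, as a careful person would: the job done as asked, in the order asked, and still so for the second after the job is handed in, with the robot touching nothing.
It also fails if it takes over 61 s, if anything falls off the work surface, if the arm or the gripper's body presses on something with over 40 N, if the wrist force passes 120 N, or if a joint passes its speed limit or range.

## Robot

A 7-joint arm with a two-finger parallel gripper is mounted at the origin on the work surface. World frame = base frame: x ahead of the robot, y to its left, z up, the work surface at z = 0. Lengths are in mm, angles in rad, forces in N, time in s.
With the tool pointing down it reaches from about 400 to 875 mm from the base axis. Payload 4.4 kg.
Tool frame: the origin (TCP) lies at the very end of the fingers, on their centre line; the grasp point (between the pads) lies 19 mm behind it; z points along the fingers, y is the line along which they close (so a half turn about z gives the same grasp; the last joint's range is limited). The gripper opens to 85 mm and grips with 20 to 120 N. Pads are 22 mm wide; open, the fingers measure 114 mm over their backs; the gripper's body (76 mm by 85 mm) begins 54 mm behind the grasp point. The pads swing forward as they close: fully open they stand 13 mm farther back than shut.
Start: joints at [-1.296, 0.628, 0.038, 1.517, -0.027, 0.996, -0.02], TCP at [217.234, 612.64, 231.313] pointing down, gripper open.
Joint ranges: [-3.06, 3.06], [-0.37, 2.12], [-1.25, 1.32], [0.18, 2.47], [-1.1, 4.24], [0.23, 1.98], [-2.94, 2.94]. Speed limits (rad/s): [2.57, 2.57, 3.14, 3.14, 3.14, 3.14, 3.14].

## Interface

Orientations are given as [roll, pitch, yaw] about the fixed x, y, z axes, in that order (R = Rz(yaw) Ry(pitch) Rx(roll)).
In Python, from cell import read_state, get_image, camera_info, finish_job gives the robot as it stands.
- The arm moves only by the tool play_rows, never from a script. Its argument "deltas" is one flat list of numbers, 7 for each row, row after row: the shift along the tool's x, y, z in mm, then the turn, a rotation vector about the tool's x, y, z in rad, then the opening, from 0 (shut) to 1 (fully open). In form: [dx, dy, dz, ax, ay, az, grip, dx, dy, dz, ax, ay, az, grip, ...]. A call has 1 to 10 rows; each row is the pose to reach, as a shift and turn from the pose commanded when the call began, along the tool's axes at that moment; what a row does not reach only later rows make up. A row lasts 1/8 s, in which the tool goes at most 62.5 mm and 10.7 degrees, less where a joint would pass 70% of its speed; a pose out of reach is approached as far as the arm can. A call with a gripper value outside its range is refused whole. The fingers move at their own pace and stop on an object; the grip force is fixed at half the most. Time passes only in rows, so rows that repeat a pose let the fingers close. It gives the time, the measured TCP pose, the force, the opening and the grip force at its end, in the units of the state.
- read_state(): the state, without advancing time (a new reading comes with each control period).
- get_image(name): name is "scene" or "top" or "wrist"; returns the picture (400x640x3 uint8, red, green, blue); there is no depth.
- camera_info(name): a dict with "fx", "fy", "cx", "cy" (pixels), "T" (4x4, takes a point from camera to world coordinates). Camera axes: x right, y down, z forward; pixel columns grow to the right and rows downward; lengths in mm; the calibration is good to about 2 mm. The wrist camera is an equidistant fisheye: a pixel r from the principal point sees the ray r / f radians off the axis. A picture is of the moment at which its call begins: read the wrist's pose just before it. camera_info takes no time and is no camera call; for the wrist camera it gives the pose at the moment of the call.
- finish_job(): hands the job in; it is judged then, once.
The state is a dict: "clock": time; "qpos": joint angles; "qd": joint speeds; "tau": joint torques, N m; "eef_pos": TCP position; "tool_rot": TCP orientation; "force": force on the tool from outside, world axes, zero at the start; "torque": the same for the moment, N m; "width": finger opening in mm; "gripper_force": force on a finger pad.
Only numpy, scipy, OpenCV 4.12 (cv2) and the standard library are available. Lean on these libraries where they do the work, as an engineer would, in place of code of your own. Each camera call takes 0.05 s, during which the arm holds its last target. There are 200 camera calls.

## Working session

There is one attempt and no reset: what is moved stays moved. The work goes in short steps, Python scripts to look and compute and a tool call to move; the robot and the scene stay as the last step left them, time stands still between calls to the robot, and variables do not carry over. Pictures are saved under pics/ and viewed, at most 10 in all, crops included, and the job is handed in when it is done.

Besides the shell and the picture viewer there is one more tool, called as a command line: name --argument value ..., lists and objects as JSON in quotes. play_rows: Moves the arm, as the interface text tells. Its arguments: {"type":"object","properties":{"deltas":{"type":"array"}},"required":["deltas"]}

```bash
mkdir -p pics; ls; python3 - <<'E'
from cell import *
import cv2
for n in ("scene","top"):
    i=camera_info(n); print(n,i)
    cv2.imwrite(f"pics/{n}0.png",get_image(n)[:,:,::-1])
print(read_state())
E
```

```text
pics
scene {'fx': 426.2322633621938, 'fy': 426.2322633621938, 'cx': 322.18283662557, 'cy': 193.7630612401835, 'T': array([[ 4.28673721e-02,  7.62740518e-01, -6.45282334e-01,
         1.29835619e+03],
       [ 9.99050964e-01, -2.77366422e-02,  3.35834835e-02,
        -3.00231046e+01],
       [ 7.71751840e-03, -6.46109574e-01, -7.63205646e-01,
         9.77968104e+02],
       [ 0.00000000e+00,  0.00000000e+00,  0.00000000e+00,
         1.00000000e+00]])}
top {'fx': 450.34083437615124, 'fy': 450.34083437615124, 'cx': 314.34893463523133, 'cy': 195.7074277431985, 'T': array([[ 8.72394783e-02, -9.72531697e-01,  2.15804011e-01,
         3.53447184e+02],
       [-9.96170632e-01, -8.39106969e-02,  2.45574386e-02,
        -2.56312033e+01],
       [-5.77462242e-03, -2.17119996e-01, -9.76127840e-01,
         1.13251119e+03],
       [ 0.00000000e+00,  0.00000000e+00,  0.00000000e+00,
         1.00000000e+00]])}
{'clock': 0.1, 'qpos': array([-1.29580296,  0.6292384 ,  0.0384486 ,  1.51826236, -0.02699804,
        0.99631554, -0.01998733]), 'qd': array([ 0.0002707 , -0.00265093,  0.00064029, -0.00142987, -0.0004972 ,
        0.00057155,  0.00015332]), 'tau': array([ 3.80747209e-03, -5.64540017e+01,  1.23070121e+00, -1.93976122e+01,
        1.12754584e-02,  5.41772650e-03, -5.53480142e-07]), 'eef_pos': array([217.0389178 , 612.09891396, 230.4928027 ]), 'tool_rot': array([-3.13988714e+00,  2.02739808e-05,  2.80081006e+00]), 'force': array([-0.07869482, -0.27400828, -0.29955869]), 'torque': array([ 0.02240074, -0.01619459, -0.05534453]), 'gripper_force': 0.0, 'width': 85.51790502859961}
```

View pics/scene0.png

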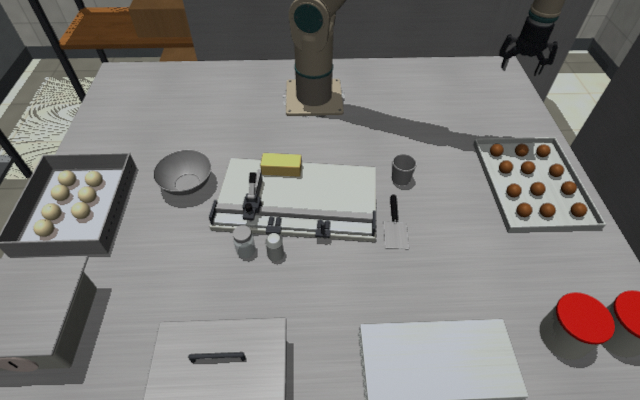

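View pics/top0.png

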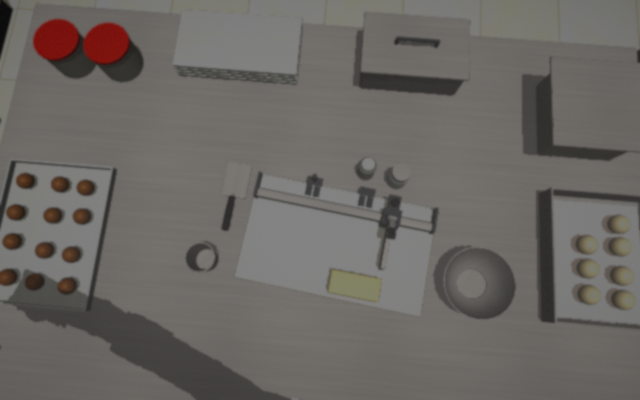

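The scene shows the guide at pixels (210–378, 160–235), with the stop at (252,195) and notch blocks near (274,225) and (323,228). The top view shows the blocks at (314,185) and (366,198) and the stop at (390,215). I'll take enlarged crops to measure from.

```bash
python3 - <<'E'
import cv2,numpy as np
a=cv2.imread("pics/scene0.png")[145:265,200:400]; b=cv2.imread("pics/top0.png")[140:320,230:450]
cv2.imwrite("pics/sc_crop.png",cv2.resize(a,None,fx=4,fy=4,interpolation=cv2.INTER_CUBIC))
b=cv2.convertScaleAbs(b,alpha=1.5)
cv2.imwrite("pics/top_crop.png",cv2.resize(b,None,fx=3.3,fy=3.3,interpolation=cv2.INTER_CUBIC))
E
```

```text
(no output)
```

View pics/sc_crop.png

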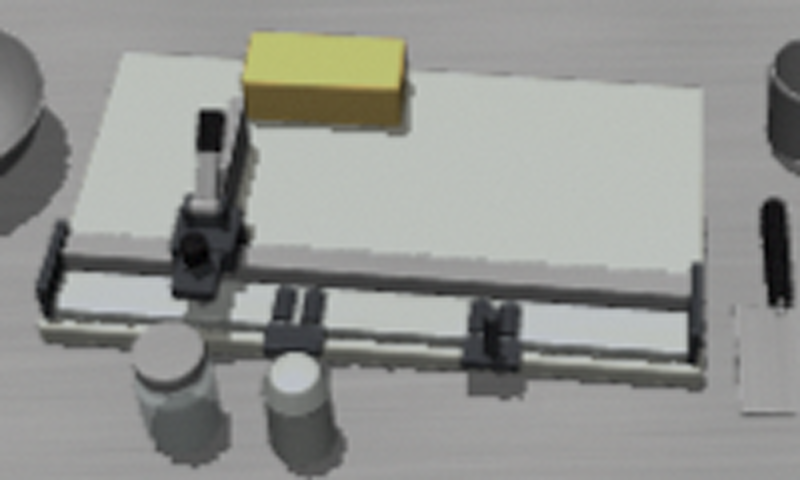

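View pics/top_crop.png

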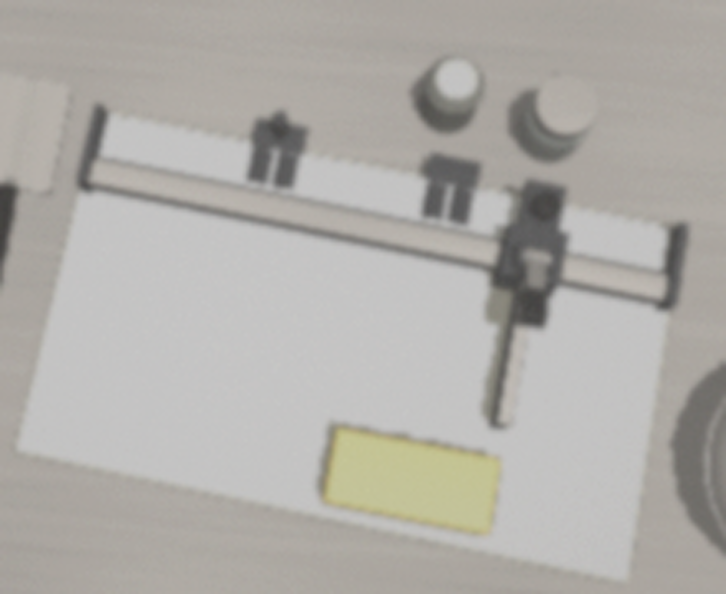

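The peg block is the further, left-hand one: the peg is at top crop (279,122) and scene crop (491,310). The near block, at scene crop (300,320), is plain. The stop's knob is at top crop (543,205), and the cheese's left edge is at scene crop (405,80). Now I'll cast rays from these pixels.

```bash
cat > h.py <<'E'
import numpy as np
from cell import camera_info
def ray(n,u,v):
    i=camera_info(n);T=i["T"];d=T[:3,:3]@np.array([(u-i["cx"])/i["fx"],(v-i["cy"])/i["fy"],1]);return T[:3,3],d
def onz(n,u,v,z):
    o,d=ray(n,u,v);return o+d*(z-o[2])/d[2]
def tc(c): return [(c[0]+.5)/3.3-.5+230,(c[1]+.5)/3.3-.5+140]
def sc(c): return [(c[0]+.5)/4-.5+200,(c[1]+.5)/4-.5+145]
E
python3 - <<'E'
from h import *
P={}
def p(k,top=None,scn=None,z=0):
    for n,c,f in(("top",top,tc),("scene",scn,sc)):
        if c: P[k,n]=onz(n,*f(c),z); print(k,n,P[k,n].round(1))
p("FL",(18,452),(702,88),20);p("FR",(628,580),(122,53),20)
p("BL",None,(705,370),20);p("BR",None,(40,322),20)
p("railL",(92,172),None,46);p("railR",(668,286),None,46)
p("notchP",(272,167),(494,318),37);p("notch0",(446,204),(300,305),37)
p("peg",(279,120),(491,307),79)
p("knob",(543,205),(194,248),98)
p("plateend_r",(508,426),None,72);
p("cheeseA",(334,424),None,65);p("cheeseB",(500,456),None,65);p("cheeseC",(325,500),None,65)
p("pad",(530,306),(210,130),122)
for n in("top","scene"):
    a=P["FL",n]-P["FR",n];print(n,np.linalg.norm(a),np.arctan2(-a[0],a[1]))
E
```

```text
FL top [381.7 177.1  20. ]
FL scene [383.7 181.8  20. ]
FR top [ 329.5 -274.3   20. ]
FR scene [ 329.2 -272.5   20. ]
BL scene [647.8 151.2  20. ]
BR scene [ 590.6 -303.8   20. ]
railL top [591.5 142.9  46. ]
railR top [ 542.3 -290.1   46. ]
notchP top [609.1   8.8  37. ]
notchP scene [611.3   9.3  37. ]
notch0 top [ 591.8 -124.2   37. ]
notch0 scene [ 595.3 -123.1   37. ]
peg top [635.    5.5  79. ]
peg scene [633.   6.  79.]
knob top [ 583.7 -187.3   98. ]
knob scene [ 591.6 -188.1   98. ]
plateend_r top [ 428.4 -174.6   72. ]
cheeseA top [419.5 -52.5  65. ]
cheeseB top [ 407.4 -171.1   65. ]
cheeseC top [366.3 -50.4  65. ]
pad top [ 507.2 -178.2  122. ]
pad scene [ 508.6 -180.   122. ]
top 454.3230026688068 -0.11495463921538694
scene 457.57660924513874 -0.1193273032165644
```

```bash
cat >> h.py <<'E'
from scipy.spatial.transform import Rotation as Rn
from cell import read_state
PSI=-0.116; O=np.array([568.5,-73.,0])
G=Rn.from_euler("z",PSI).as_matrix()
def g2w(p): return O+G@np.array(p,float)
def w2g(p): return G.T@(np.array(p)-O)
def tool(tilt): # tool y along guide y, leaning to guide -x
    return Rn.from_euler("xyz",[np.pi,0,np.pi+PSI])*Rn.from_rotvec([0,-tilt,0])
def delta(w,R,w0=None,R0=None):
    s=read_state()
    R0=R0 or Rn.from_euler("xyz",s["tool_rot"]); w0=s["eef_pos"] if w0 is None else w0
    return (R0.inv().apply(np.array(w)-w0)).round(1),(R0.inv()*R).as_rotvec().round(3)
E
python3 - <<'E'
from h import *
print(delta([480,260,240],tool(0)));print(delta(g2w([-107,-157,200]),tool(.15)),g2w([-107,-157,200]))
E
```

```text
(array([-365.5, -244. ,   -9.1]), array([-0.002, -0.   , -0.225]))
(array([-490.9, -705.1,   31.7]), array([-0.019, -0.15 , -0.224])) [ 444.04790509 -216.56070519  200.        ]
```

play_rows --deltas '[-50,-33,0,0,0,-0.03,0,-100,-66,0,0,0,-0.06,0,-150,-100,0,0,0,-0.09,0,-200,-134,0,0,0,-0.12,0,-250,-167,0,0,0,-0.15,0,-300,-200,0,0,0,-0.18,0,-365,-244,0,0,0,-0.225,0,-385,-300,0,0,0,-0.225,0,-400,-355,0,0,0,-0.225,0,-415,-410,0,0,0,-0.225,0]'

```text
clock: 1.35
eef_pos: [471.1, 85.2, 231.0]
tool_rot: [-3.141, -0.0, 3.025]
force: [1.2, 0.4, 0.5]
width: 0.0
gripper_force: 0.0
```

```bash
python3 - <<'E'
from h import *
s=read_state();print(s["clock"],s["eef_pos"],s["tool_rot"],s["qpos"].round(2),s["width"]);print(delta(g2w([-107,-157,150]),tool(.15)))
E
```

```text
1.35 [471.09707968  85.21848331 231.04605885] [-3.14128032e+00 -1.27073419e-04  3.02527365e+00] [-0.24  0.39  0.    1.98 -0.    0.77  1.22] 0.029332602469362187
(array([  -8.2, -302.9,   81.1]), array([-0.  , -0.15, -0.  ]))
```

play_rows --deltas '[-1,-50,5,0,-0.02,0,0,-2,-100,10,0,-0.05,0,0,-4,-150,20,0,-0.08,0,0,-5,-200,40,0,-0.11,0,0,-7,-250,60,0,-0.15,0,0,-8,-303,81,0,-0.15,0,0,-8,-303,81,0,-0.15,0,0,-8,-303,81,0,-0.15,0,0]'

```text
clock: 2.35
eef_pos: [444.0, -213.9, 150.0]
tool_rot: [3.141, 0.149, 3.025]
force: [-0.1, 0.7, 0.0]
width: -0.4
gripper_force: 0.0
```

```bash
python3 - <<'E'
from h import *
import cv2
s=read_state();print(s["clock"],w2g(s["eef_pos"]),s["tool_rot"],s["qpos"].round(2));print(delta(g2w([-107,-157,54]),tool(.15)))
for n in("wrist","scene"):
    im=get_image(n)[:,:,::-1] if 0 else None
from cell import get_image
cv2.imwrite("pics/w1.png",get_image("wrist")[:,:,::-1])
E
```

```text
2.35 [-107.33226846 -154.39884194  150.04910826] [3.14076933 0.14913187 3.02542739] [ 0.47  0.48 -0.06  2.16 -0.05  0.36  1.92]
(array([13.9, -2.7, 95. ]), array([ 0.001, -0.001, -0.   ]))
```

View pics/w1.png

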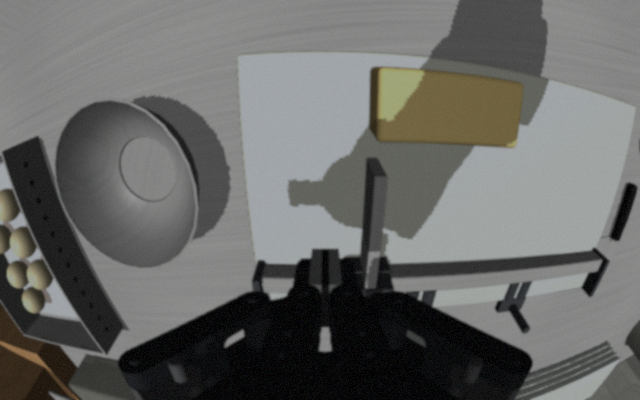

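The wrist view shows the closed fingertips at (325,255), right of the plate at (375,160–290), with clear board below. I'll descend.

play_rows --deltas '[4,0,30,0,0,0,0,9,0,60,0,0,0,0,14,0,95,0,0,0,0,14,0,95,0,0,0,0,14,8,95,0,0,0,0,14,14,95,0,0,0,0,14,19,95,0,0,0,0,14,22,95,0,0,0,0]'

```text
clock: 3.4
eef_pos: [447.7, -191.9, 54.8]
tool_rot: [-3.141, 0.15, 3.028]
force: [0.4, -2.2, -0.0]
width: -0.1
gripper_force: 0.5
```

```bash
python3 - <<'E'
from h import *
s=read_state();print(s["clock"],w2g(s["eef_pos"]),G.T@s["force"])
E
```

```text
3.4 [-106.20482672 -132.0382248    54.75780704] [ 0.62592703 -2.18303609 -0.03175179]
```

play_rows --deltas '[0,8,0,0,0,0,0,0,16,0,0,0,0,0,0,24,0,0,0,0,0,0,32,0,0,0,0,0,0,40,0,0,0,0,0,0,40,0,0,0,0,0]'

```text
clock: 4.15
eef_pos: [452.3, -152.1, 54.7]
tool_rot: [-3.141, 0.151, 3.028]
force: [-0.4, 1.0, 0.5]
width: -0.1
gripper_force: 0.0
```

```bash
cat > st.py <<'E'
from h import *
from cell import get_image
import cv2,sys
s=read_state();print(s["clock"],w2g(s["eef_pos"]).round(1),(G.T@s["force"]).round(1),s["tool_rot"].round(3))
im=get_image("top")[:,:,::-1]
if len(sys.argv)>1: cv2.imwrite(sys.argv[1],cv2.resize(cv2.convertScaleAbs(im[140:320,230:450],alpha=1.5),None,fx=3.3,fy=3.3,interpolation=cv2.INTER_CUBIC))
E
python3 st.py
```

```text
4.15 [-106.3  -92.1   54.7] [-0.5  1.   0.5] [-3.141  0.151  3.028]
```

play_rows --deltas '[0,6,0,0,0,0,0,0,12,0,0,0,0,0,0,18,0,0,0,0,0,0,24,0,0,0,0,0,0,30,0,0,0,0,0,0,36,0,0,0,0,0,0,42,0,0,0,0,0,0,48,0,0,0,0,0,0,54,0,0,0,0,0,0,60,0,0,0,0,0]'

```text
clock: 5.45
eef_pos: [458.6, -92.9, 54.2]
tool_rot: [-3.141, 0.15, 3.026]
force: [-1.1, -2.6, -0.2]
width: -0.0
gripper_force: 0.6
```

play_rows --deltas '[0,6,0,0,0,0,0,0,12,0,0,0,0,0,0,18,0,0,0,0,0,0,24,0,0,0,0,0,0,30,0,0,0,0,0,0,36,0,0,0,0,0,0,42,0,0,0,0,0,0,46,0,0,0,0,0,0,50,0,0,0,0,0,0,50,0,0,0,0,0]'

```text
clock: 6.7
eef_pos: [464.6, -42.8, 54.3]
tool_rot: [3.141, 0.15, 3.027]
force: [-0.0, 0.4, 0.3]
width: -0.1
gripper_force: 0.0
```

```bash
python3 st.py pics/t1.png
```

```text
6.7 [-106.7   18.    54.3] [-0.1  0.4  0.3] [3.141 0.15  3.027]
```

View pics/t1.png

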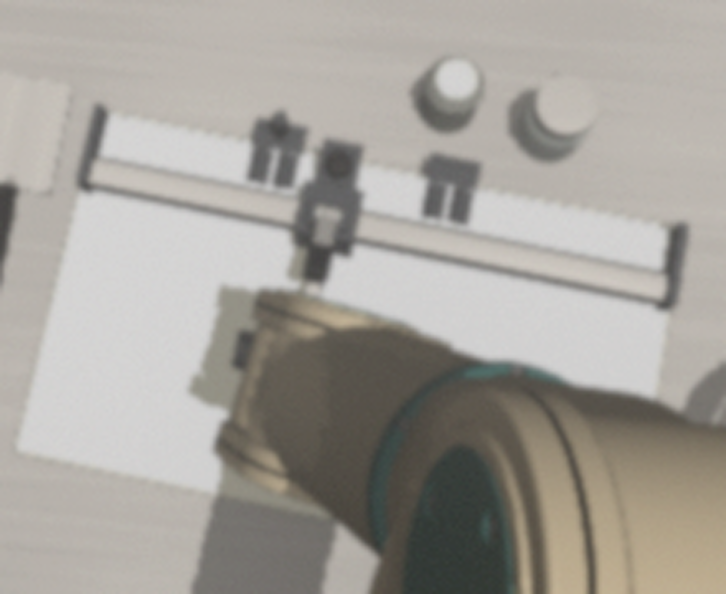

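The stop has passed the plain block. The knob is at (338,163), right of the peg block's ribs at (260/286,165).

```bash
python3 - <<'E'
from h import *
for c,z in(((543,205),98),((338,163),98),((272,167),37),((446,204),37),((279,120),79)): print(w2g(onz("top",*tc(c),z)).round(1))
E
```

```text
[  28.4 -111.8   98. ]
[29.2 36.7 98. ]
[30.8 86.  37. ]
[ 29.1 -48.1  37. ]
[56.9 85.7 79. ]
```

play_rows --deltas '[0,5,0,0,0,0,0,0,10,0,0,0,0,0,0,15,0,0,0,0,0,0,20,0,0,0,0,0,0,24,0,0,0,0,0,0,27,0,0,0,0,0,0,29,0,0,0,0,0,0,31,0,0,0,0,0,0,31,0,0,0,0,0]'

```text
clock: 7.88
eef_pos: [468.0, -13.1, 54.3]
tool_rot: [-3.141, 0.15, 3.026]
force: [0.0, -1.6, -0.2]
width: 0.1
gripper_force: 0.8
```

play_rows --deltas '[0,1,0,0,0,0,0,0,2,0,0,0,0,0]'

```text
clock: 8.12
eef_pos: [468.1, -12.7, 54.3]
tool_rot: [-3.138, 0.15, 3.024]
force: [-0.2, -6.6, 2.0]
width: -0.2
gripper_force: 3.2
```

play_rows --deltas '[0,1,0,0,0,0,0,0,2,0,0,0,0,0]'

```text
clock: 8.38
eef_pos: [468.2, -11.3, 54.3]
tool_rot: [-3.137, 0.15, 3.024]
force: [-0.1, -6.9, 1.1]
width: 0.2
gripper_force: 3.0
```

play_rows --deltas '[0,1,0,0,0,0,0,0,2,0,0,0,0,0]'

```text
clock: 8.62
eef_pos: [468.7, -7.7, 54.3]
tool_rot: [-3.14, 0.15, 3.025]
force: [0.9, -3.3, -0.4]
width: 0.2
gripper_force: 1.9
```

play_rows --deltas '[0,1,0,0,0,0,0,0,1,0,0,0,0,0]'

```text
clock: 8.88
eef_pos: [469.0, -5.0, 54.3]
tool_rot: [3.14, 0.15, 3.026]
force: [0.1, -2.0, -0.6]
width: -0.1
gripper_force: 1.0
```

play_rows --deltas '[0,1,0,0,0,0,0,0,1,0,0,0,0,0]'

```text
clock: 9.12
eef_pos: [469.1, -4.1, 54.3]
tool_rot: [3.14, 0.15, 3.026]
force: [0.4, -2.1, -0.7]
width: 0.2
gripper_force: 0.6
```

play_rows --deltas '[0,1,0,0,0,0,0,0,1,0,0,0,0,0]'

```text
clock: 9.38
eef_pos: [469.2, -3.4, 54.3]
tool_rot: [3.141, 0.15, 3.026]
force: [0.9, -0.6, -0.2]
width: -0.3
gripper_force: 0.5
```

```bash
python3 st.py pics/t2.png
```

```text
9.375 [-106.7   57.6   54.3] [ 1.  -0.5 -0.2] [3.141 0.15  3.026]
```

View pics/t2.png

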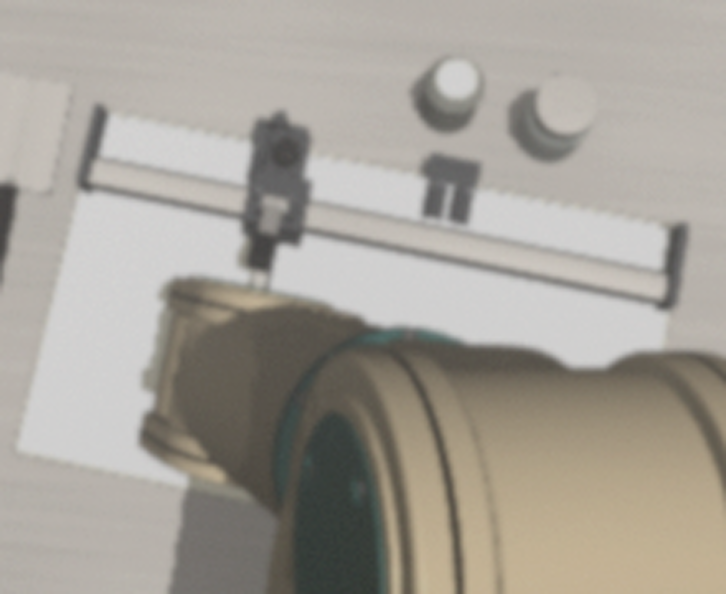

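The knob is at (286,150), about 75 mm along the guide, so the plunger is at the first crest. A few more millimetres are needed.

play_rows --deltas '[0,1,0,0,0,0,0,0,1,0,0,0,0,0]'

```text
clock: 9.68
eef_pos: [469.3, -2.5, 54.3]
tool_rot: [3.141, 0.15, 3.026]
force: [1.1, -0.7, -0.8]
width: -0.1
gripper_force: 0.4
```

play_rows --deltas '[0,1,0,0,0,0,0,0,1,0,0,0,0,0]'

```text
clock: 9.93
eef_pos: [469.3, -1.4, 54.3]
tool_rot: [3.141, 0.15, 3.026]
force: [0.6, -0.9, -0.7]
width: -0.1
gripper_force: 0.2
```

play_rows --deltas '[0,1,0,0,0,0,0,0,1,0,0,0,0,0]'

```text
clock: 10.18
eef_pos: [469.4, -0.4, 54.3]
tool_rot: [3.141, 0.15, 3.026]
force: [-0.0, -0.3, 0.8]
width: -0.1
gripper_force: 0.0
```

play_rows --deltas '[0,1,0,0,0,0,0,0,1,0,0,0,0,0,0,1,0,0,0,0,0]'

```text
clock: 10.55
eef_pos: [469.5, 0.2, 54.3]
tool_rot: [3.141, 0.15, 3.026]
force: [0.8, -1.1, 1.1]
width: 0.3
gripper_force: 0.0
```

```bash
python3 st.py pics/t3.png; python3 - <<'E'
import cv2,numpy as np
# shift of the stop between pictures by matching the saddle/knob patch
a=cv2.imread("pics/t2.png");b=cv2.imread("pics/t3.png");c=cv2.imread("pics/t1.png")
t=c[138:245,310:360]
for n,i in(("t1",c),("t2",a),("t3",b)):
    r=cv2.matchTemplate(i[60:300,150:450],t,cv2.TM_CCOEFF_NORMED);m=cv2.minMaxLoc(r);print(n,m[1],m[3])
E
```

```text
10.55 [-106.8   61.3   54.3] [ 0.9 -1.   1.1] [3.141 0.15  3.026]
t1 1.0 (160, 78)
t2 0.6812300086021423 (107, 66)
t3 0.8346801996231079 (94, 63)
```

```bash
python3 - <<'E'
from h import *
print(delta(g2w([-107,40,54]),tool(.15)));print(delta(g2w([-107,40,170]),tool(.15)));print(delta(g2w([-107,-80,240]),tool(0)))
E
```

```text
(array([  0.3, -21.2,   0.2]), array([ 0., -0.,  0.]))
(array([ -17.1,  -21.2, -114.5]), array([ 0., -0.,  0.]))
(array([ -27.5, -141.2, -183.7]), array([0.  , 0.15, 0.  ]))
```

play_rows --deltas '[0,-11,0,0,0,0,0,0,-21,0,0,0,0,0,-6,-21,-40,0,0,0,0,-12,-21,-80,0,0,0,0,-17,-21,-114,0,0,0,0,-20,-60,-140,0,0.05,0,0,-24,-100,-165,0,0.1,0,0,-28,-141,-184,0,0.15,0,0,-28,-141,-184,0,0.15,0,0]'

```text
clock: 11.72
eef_pos: [453.8, -144.8, 240.9]
tool_rot: [-3.14, 0.002, 3.017]
force: [0.3, 0.9, -0.3]
width: -0.2
gripper_force: 0.0
```

```bash
python3 st.py pics/t4.png; python3 - <<'E'
from cell import get_image
import cv2,numpy as np
a=get_image("scene")[:,:,::-1][145:265,200:400]
b=cv2.imread("pics/t4.png")[60:360,0:726]
a=cv2.resize(a,(500,300),interpolation=cv2.INTER_CUBIC)
cv2.imwrite("pics/two.png",np.vstack([cv2.copyMakeBorder(a,0,0,0,226,0),b])[:600,:726])
E
```

```text
11.725 [-105.6  -84.5  240.9] [ 0.2  0.9 -0.3] [-3.140e+00  2.000e-03  3.017e+00]
```

View pics/two.png

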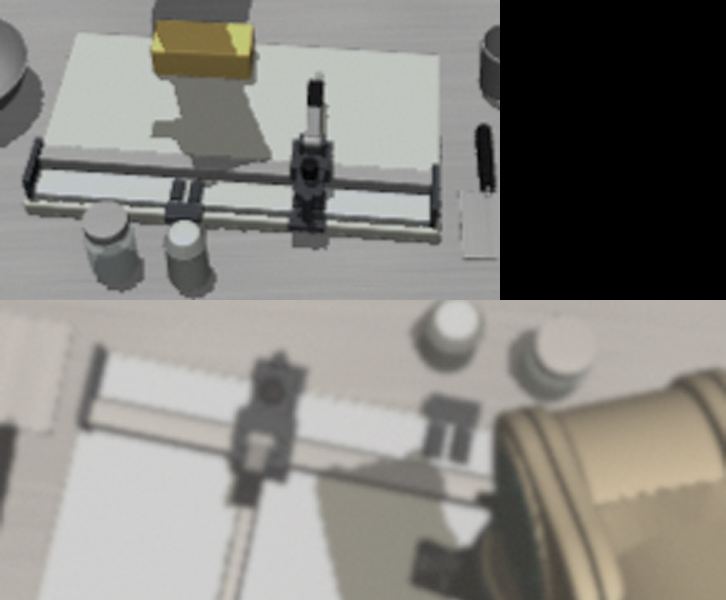

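The stop sits at the peg block, with the knob at composite (271,391) and the pad at (243,490). Next I'll work out the knob and pad positions.

```bash
python3 - <<'E'
from h import *
for c,z in(((271,151),98),((243,249),122)): print(w2g(onz("top",*tc(c),z)).round(1))
o=lambda u,v:((u+.5)/2.5-.5+200,(v+.5)/2.5-.5+145)
print(w2g(onz("scene",*o(311,166),98)).round(1),w2g(onz("scene",*o(317,93),122)).round(1))
print(delta(g2w([-52,86,160]),tool(0)),delta(g2w([-52,86,135]),tool(0)))
E
```

```text
[28.3 85.5 98. ]
[-49.5  88.8 122. ]
[35.3 88.8 98. ] [-45.9  89.3 122. ]
(array([-54.9, 166.7,  80. ]), array([ 0.   , -0.   , -0.002])) (array([-54.9, 166.7, 105. ]), array([ 0.   , -0.   , -0.002]))
```

play_rows --deltas '[-14,42,15,0,0,0,0,-28,84,30,0,0,0,0,-42,126,50,0,0,0,0,-55,168,75,0,0,0,0,-55,168,90,0,0,0,0,-55,168,100,0,0,0,0,-55,168,105,0,0,0,0,-55,168,105,0,0,0,0]'

```text
clock: 12.82
eef_pos: [527.2, 19.4, 135.4]
tool_rot: [-3.141, -0.0, 3.024]
force: [0.4, -0.6, -0.9]
width: -0.3
gripper_force: 0.0
```

```bash
python3 st.py; python3 - <<'E'
from h import *
print(delta(g2w([-52,87,93]),tool(0)))
from cell import get_image
import cv2
cv2.imwrite("pics/w2.png",get_image("wrist")[:,:,::-1])
E
```

```text
12.825 [-51.7  87.  135.4] [ 0.4 -0.5 -0.9] [-3.141 -0.     3.024]
(array([ 0.6, -0.2, 42.7]), array([-0.   ,  0.   , -0.001]))
```

View pics/w2.png

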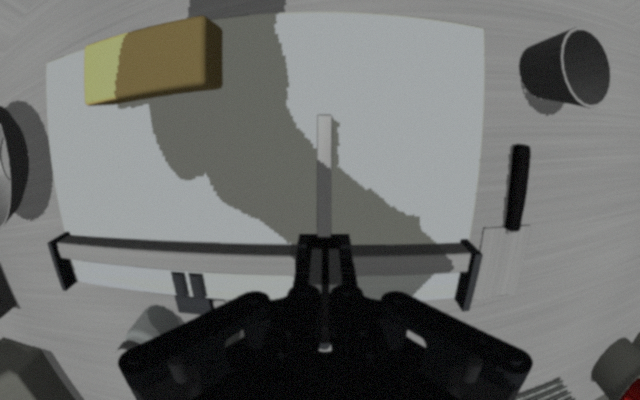

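The fingertips at (325,240) line up with the plate at (324,115–235). I'll press down.

play_rows --deltas '[0,0,5,0,0,0,0,0,0,10,0,0,0,0,0,0,15,0,0,0,0,0,0,20,0,0,0,0,1,0,25,0,0,0,0,2,0,30,0,0,0,0,3,0,34,0,0,0,0,3,0,37,0,0,0,0,3,0,39,0,0,0,0,3,0,39,0,0,0,0]'

```text
clock: 14.18
eef_pos: [524.8, 20.9, 96.2]
tool_rot: [3.141, 0.0, 3.026]
force: [0.0, 0.1, 0.4]
width: 0.1
gripper_force: 0.0
```

play_rows --deltas '[0,0,1,0,0,0,0,0,0,2,0,0,0,0]'

```text
clock: 14.42
eef_pos: [524.8, 20.9, 94.5]
tool_rot: [3.141, 0.001, 3.026]
force: [-1.1, -0.2, 2.0]
width: -0.3
gripper_force: 1.0
```

play_rows --deltas '[0,0,1,0,0,0,0,0,0,2,0,0,0,0]'

```text
clock: 14.68
eef_pos: [524.6, 21.0, 92.8]
tool_rot: [-3.141, 0.0, 3.026]
force: [-3.0, -0.4, 13.1]
width: 0.2
gripper_force: 6.5
```

play_rows --deltas '[0,0,1,0,0,0,0,0,0,1,0,0,0,0,0,0,1,0,0,0,0]'

```text
clock: 15.05
eef_pos: [524.7, 21.0, 92.7]
tool_rot: [-3.141, 0.001, 3.026]
force: [-3.5, -0.7, 15.1]
width: 0.1
gripper_force: 7.4
```

play_rows --deltas '[0,0,-5,0,0,0,0,0,0,-20,0,0,0,0,0,0,-50,0,0,0,0,0,0,-90,0,0,0,0,10,-40,-110,0,0,0,0,20,-90,-120,0,0,0,0,30,-140,-130,0,0,0,0,40,-190,-130,0,0,0,0,40,-190,-130,0,0,0,0]'

```text
clock: 16.18
eef_pos: [460.9, -168.0, 221.3]
tool_rot: [-3.139, -0.002, 3.017]
force: [-0.4, 0.7, 0.6]
width: -0.4
gripper_force: 0.0
```

```bash
python3 st.py pics/t5.png; python3 - <<'E'
from cell import get_image
import cv2,numpy as np
a=get_image("scene")[:,:,::-1][145:265,200:400]
b=cv2.imread("pics/t5.png")[60:360,0:726]
a=cv2.resize(a,(500,300),interpolation=cv2.INTER_CUBIC)
cv2.imwrite("pics/two2.png",np.vstack([cv2.copyMakeBorder(a,0,0,0,226,0),b])[:600,:726])
E
```

```text
16.175 [ -95.8 -106.8  221.3] [-0.4  0.6  0.6] [-3.139e+00 -2.000e-03  3.017e+00]
```

View pics/two2.png

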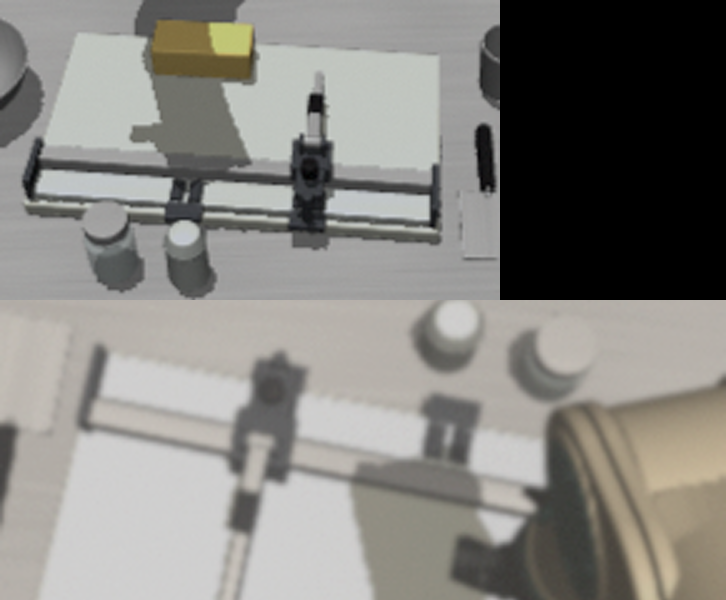

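The lever is level, with the pad now at composite (243,510). It stopped hard at z 92.7 against the expected 93. The stop hasn't moved, with its knob still at (271,391), and the arm is clear, so I'll hand in.

```bash
python3 -c "
from h import *
print(w2g(onz('top',*tc((243,270)),93)).round(1))
from cell import finish_job
print(finish_job())"
```

```text
[-59.4  87.6  93. ]
the job is handed in; nothing more can be done
None
```

The stop is in the peg block's notch by the camera measurements (knob at guide y 85.5 mm, notch at 86.0 mm), the clamp lever is fully down, and the job is handed in at about 16 s with nothing else touched.

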